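Push a sample cartridge into a reader under its sprung flap

ROBOT

A 6-joint arm with a two-finger parallel gripper is mounted at the origin on a cart in front of the work surface, level with it; the furniture and walls round the work are solid. World frame = base frame: x ahead of the robot, y to its left, z up, the work surface at z = 0. Lengths are in m, angles in rad, forces in N, time in s.
With the tool pointing down it reaches from about 0.25 to 0.725 m from the base axis. Payload 4 kg.
Tool frame: the origin (TCP) lies on the centre line of the jaws, within the pads' length; the fingertips stand 22 mm ahead of it and the grasp point (between the pads) lies 3 mm ahead of it; z points along the fingers, y is the line along which they close (so a half turn about z gives the same grasp; the last joint's range is limited). The gripper opens to 85 mm and grips with 20 to 120 N. Pads are 22 mm wide; open, the fingers measure 114 mm over their backs; the gripper's body (76 mm by 85 mm) begins 54 mm behind the grasp point. The pads swing forward as they close: fully open they stand 13 mm farther back than shut.
Start: joints at [1.32, 0.241, 0.005, 1.335, 0, 1.571], TCP at [0.124, 0.484, 0.253] pointing down, gripper open.
Joint ranges: [-2.72, 2.72], [-1.05, 1.87], [-1.09, 1.28], [-1.99, 2.15], [-1.42, 1.44], [-3.14, 3.14]. Speed limits (rad/s): [2.79, 2.79, 3.14, 3.14, 3.14, 3.14].

INTERFACE

Orientations are given as a unit quaternion [x, y, z, w].
In Python, from workcell import bot gives the robot as it stands.
- The arm moves only by the shell command python3 -m inch 'ROWS'. ROWS is JSON, one flat list of numbers, 7 for each row, row after row: the shift along the world's x, y, z in mm, then the turn, a rotation vector about the world's x, y, z in rad, then the opening in per cent of the stroke, from 0 (shut) to 100 (fully open). A call has 1 to 8 rows; each row is the pose to reach, as a shift and turn from the pose commanded when the call began; what a row does not reach only later rows make up. A row lasts 1/12 s, in which the tool goes at most 41.7 mm and 7.16 degrees, less where a joint would pass 70% of its speed; a pose out of reach is approached as far as the arm can. A call with a gripper value outside its range is refused whole. The fingers move at their own pace and stop on an object; the grip force is fixed at half the most. Time passes only in rows, so rows that repeat a pose let the fingers close. It gives the time, the measured TCP pose, the force, the opening and the grip force at its end, in the units of the state.
- bot.get_obs(): the state, without advancing time (a new reading comes with each control period).
- bot.camera(name): name is "scene" or "top" or "wrist"; returns the picture (480x640x3 uint8, blue, green, red); there is no depth.
- bot.camera_info(name): a dict with "intrinsics" (3x3 intrinsics, pixels), "camera_from_world" (4x4, takes a point from world to camera coordinates); the wrist camera has in their place "hand_eye" (4x4, takes a point from camera to tool coordinates, whose origin is the TCP and whose axes are the flange's). Camera axes: x right, y down, z forward; pixel columns grow to the right and rows downward; lengths in m; the calibration is good to about 2 mm. The wrist camera is an equidistant fisheye: a pixel r from the principal point sees the ray r / f radians off the axis. A picture is of the moment at which its call begins: read the wrist's pose just before it. camera_info takes no time and is no camera call.
- bot.job_done(): hands the job in; it is judged then, once.
Trained networks look in the newest picture that a camera, given by its name, has taken for a name from the list of things; names that differ only in an ending like _2 or _b are one class to them, and where a whole thing is asked for, a point or a joint stands for the part that bears it (a point fixed in the world has none). Each returns a list of dicts, best first, with "confidence" (0 to 1); they miss things now and then, are a little off and sometimes report something else, mostly with a low value. They report only what shows in the picture. A call takes as long as a camera call. They do not tell look-alikes from the thing itself.
- bot.silhouettes(camera, target): "mask" (480x640 bool, what is visible of it) and "uv" ([column, row] in pixels, amid what is visible of it).
- bot.spot_point(camera, target): "uv" ([column, row] in pixels: a listed point, or the origin of a listed thing).
The state is a dict: "clock": time; "joint_pos": joint angles; "joint_vel": joint speeds; "tau": joint torques, N m; "eef_pos": TCP position; "tool_rot": TCP orientation; "ft_force": force on the tool from outside, world axes, zero at the start; "ft_torque": the same for the moment, N m; "grip_width": finger opening in m; "grasp_force": force on a finger pad.
Only numpy, scipy, OpenCV 4.12 (cv2) and the standard library are available. Lean on these libraries where they do the work, as an engineer would, in place of code of your own. Each camera call takes 0.05 s, during which the arm holds its last target. There are 200 camera calls.

TASK

Load the sample cartridge lying in the reader's lane: press the flap's long side wing down with one fingertip to raise the sprung flap, and while you hold it so, push the cartridge along the lane with the other fingertip until it is fully home against the back of the bay. Then let go of the wing so that the flap shuts behind the cartridge. Only push the cartridge, do not pick it up, and leave the other things on the table where they are.

Things in the scene. Friction and masses are not known exactly. Their poses are not given: they have to be found in the camera images.
- reader: Cartridge reader fixed to the table: grey base plate 10 mm thick, with a lane along the reader's +x (away from the robot). Origin: on the lane's centre line below the flap's drop tooth, at table height; +y left. Plate x -170 to 70, y -45 to 85 mm; lane floor z = 10; rails 5 mm wide, inner faces y = -21 and 21, tops z = 17. Nothing overhangs the lane before x = -4 mm.
- back_stop (a point): Where the lane's centre line meets the bay's back stop, on the lane floor: reader's x = 58 mm, z = 10 mm. The stop is the front of a white housing 60 mm high (x = 58 to 96 mm). The bay under the flap reaches from x = 0 to here; its right-hand wall is 30 mm high.
- flap (a joint): Angle of the sprung flap, rad: 0 shut, 0.6 fully open (stop). A rigid aluminium rocker: cover with drop tooth right of the hinge, wing left of it. Pressing the wing down lifts cover and tooth; above 0.5 the cartridge passes under with 3 mm to spare. A spring always shuts it: about 2 N at mid-wing to start, 7 N to hold it fully open. Shut, the cover spans x -2 to 64, y -24 to 30 mm, top at z = 34 mm.
- hinge (a point): On the flap's hinge line, which runs parallel to the lane at reader's y = 30 mm, z = 18 mm; this point is at x = -85 mm, beside the wing's middle.
- tooth (a point): Lower end of the flap's drop tooth, at the cover's front right corner. 4 mm thick along the lane; flap shut: reader's x = 0, y = -22 to -10 mm, 2 mm above the lane floor. It bars the cartridge's 40 mm wide body but not its narrow tail. Moves with the flap.
- wing (a point): Middle of the wing's upper face (moves with the flap), at reader's x = -85 mm, 30 mm out from the hinge line. The wing is a black-padded plate, x = -158 to -12 mm, from 2 to 46 mm out from the hinge. Shut: slopes up to the left by 0.6 rad. Fully open: level, upper face 20 mm above the table, this point at y = 60 mm. A tip can slide along it while pressing; level tips then clear the rails by 3 mm.
- cartridge: White plastic cartridge, about 60 g, loose in the lane. Body 50 x 40 x 18 mm with an amber window on top; behind it, towards the robot, a tail 14 mm wide, 18 mm high reaches back 26 mm more. Origin: centre of the underside of the 50 mm body (tail end x = -51, nose x = 25 mm); +x into the reader. Fully home: nose on the back stop, origin at reader's x = 33 mm, tail end in front of the flap at x = -18 mm.
- tail_end (a point): Middle of the tail's end face (14 mm wide, 18 mm high), 9 mm above the lane floor: where to push, along +x of the reader.
- vial_1: Small glass vial with a white cap, 27 mm across, 60 mm high, loose, right of the reader; origin at the centre of its underside. Bystander.
- petri_dish: Clear petri dish, 62 mm across, 13 mm high, loose, left of the reader; origin at the centre of its underside. Bystander.
- timer: Bench timer on its back, 66 x 60 x 20 mm, loose, left of the reader; origin at the centre of its underside. Bystander.
- bottle_oil: Small white bottle with a red cap, 40 mm across, 80 mm high, loose, right of the reader; origin at the centre of its underside. Bystander.
Mind the look-alikes: they are no part of the job. What is shaped like the cartridge but purple is not meant.

How it is judged:
On the way, in this order (a step that is already met when the one before it is completed fails the run):
1. the flap is held open (above 0.45 rad) while the cartridge is still outside it (value of joint flap above 0.45 rad and x of cartridge in the frame of reader below -0.02 m), for 0.1 s.
2. the cartridge is home in the bay while the flap is still held open (above 0.4 rad) (x of cartridge in the frame of reader between 0.0272 and 0.036 m and z of cartridge in the frame of reader below 0.013 m and value of joint flap above 0.4 rad), for 0.1 s.
At the end, for the whole second after the job is handed in: The cartridge lies flat in the bay, its origin 27 to 36 mm past the drop tooth along the lane (the whole 50 mm body behind the tooth), in line with the lane within 0.1 rad, at rest; the flap is shut (below 0.05 rad) (x of cartridge in the frame of reader between 0.0272 and 0.036 m and z of cartridge in the frame of reader below 0.013 m and value of joint flap below 0.05 rad and linear speed of cartridge below 0.01 m/s and angle between the x axis of cartridge and the x axis of reader, either way round below 0.1 rad); the robot touches nothing.
It fails at once if the cartridge is lifted more than 6 mm off the lane floor or tipped more than 0.25 rad (z of cartridge in the frame of reader above 0.016 m or angle between cartridge's own z axis and vertical above 0.25 rad).
It fails at once if a bystander (vial, petri dish, timer, bottle) is moved more than 20 mm (distance of any of vial_1, petri_dish, timer, bottle_oil from where it was at the start of the episode above 0.02 m).
It also fails if it takes over 38 s, if anything falls off the work surface, if the arm or the gripper's body presses on something with over 40 N, if the wrist force passes 120 N, or if a joint passes its speed limit or range.

## Working session

There is one attempt and no reset: what is moved stays moved. The work goes in short steps, Python scripts to look and compute and a shell command to move; the robot and the scene stay as the last step left them, time stands still between calls to the robot, and variables do not carry over. Pictures are saved under pics/ and viewed, at most 10 in all, crops included, and the job is handed in when it is done.

```bash
mkdir -p pics; ls; cat > h.py <<'E'
import numpy as np, cv2
from workcell import bot
def ray(cam,uv):
    i=bot.camera_info(cam);K=np.array(i["intrinsics"]);T=np.array(i["camera_from_world"])
    d=np.linalg.inv(K)@[uv[0],uv[1],1.];R=T[:3,:3];return -R.T@T[:3,3],R.T@d
def onz(cam,uv,z):
    o,d=ray(cam,uv);return o+d*(z-o[2])/d[2]
def proj(cam,p):
    i=bot.camera_info(cam);K=np.array(i["intrinsics"]);T=np.array(i["camera_from_world"])
    q=K@(T[:3,:3]@p+T[:3,3]);return q[:2]/q[2]
E
python3 - <<'E'
from h import *
np.set_printoptions(precision=4,suppress=True)
o=bot.get_obs();print(o["clock"],o["eef_pos"],o["tool_rot"],o["grip_width"])
for c in("top","scene"):
    im=bot.camera(c);cv2.imwrite(f"pics/{c}0.png",im)
    for n,z in(("reader",0),("back_stop",.01),("hinge",.018),("tooth",.012),("wing",.037),("cartridge",.01),("tail_end",.019),("vial_1",0),("petri_dish",0),("timer",0),("bottle_oil",0)):
        for r in bot.spot_point(c,n)[:3]: print(c,n,round(r["confidence"],2),np.array(r["uv"]),onz(c,r["uv"],z))
E
```

```text
pics
0.0 [0.1239 0.4838 0.2524] [ 0.1251  0.9921 -0.001  -0.0001] 0.08522397674021119
top reader 0.74 [335.4 202.4] [ 0.5997 -0.0511  0.    ]
top back_stop 0.96 [343.4 174. ] [ 0.6568 -0.066   0.01  ]
top hinge 0.89 [312.4 244.1] [ 0.5124 -0.0055  0.018 ]
top tooth 0.6 [342.5 203.7] [ 0.5956 -0.0649  0.012 ]
top wing 0.62 [301.3 239. ] [0.5208 0.0165 0.037 ]
top cartridge 0.97 [346.2 339.3] [ 0.3247 -0.0761  0.01  ]
top cartridge 0.85 [425.8 248.7] [ 0.5078 -0.2343  0.01  ]
top cartridge 0.8 [227.2 296.7] [0.4049 0.1621 0.01  ]
top tail_end 0.8 [328.9 264.1] [ 0.4731 -0.0391  0.019 ]
top tail_end 0.74 [366.7 318. ] [ 0.3679 -0.1155  0.019 ]
top tail_end 0.65 [218.2 271.9] [0.4537 0.18   0.019 ]
top vial_1 0.64 [370.6 254.7] [ 0.4942 -0.1241  0.    ]
top petri_dish 0.77 [256.2 238.8] [0.5222 0.1084 0.    ]
top timer 0.66 [259.6 185.3] [0.6318 0.1043 0.    ]
top bottle_oil 0.96 [386.2 185.5] [ 0.6366 -0.1547  0.    ]
scene reader 0.55 [412.3 274.9] [ 0.6365 -0.1508  0.    ]
scene back_stop 0.65 [387.1 245.3] [ 0.6648 -0.0483  0.01  ]
scene hinge 0.8 [313.2 252.7] [ 0.5194 -0.003   0.018 ]
scene tooth 0.57 [366.4 258.9] [ 0.5929 -0.0716  0.012 ]
scene wing 0.85 [310.5 244. ] [ 0.5146 -0.0012  0.037 ]
scene cartridge 0.76 [333.7 260.6] [ 0.5412 -0.0387  0.01  ]
scene cartridge 0.76 [221.1 275.6] [0.3438 0.0317 0.01  ]
scene cartridge 0.74 [220.1 246. ] [0.3962 0.1376 0.01  ]
scene tail_end 0.88 [368.9 299.3] [ 0.498 -0.193  0.019]
scene tail_end 0.84 [277.7 311.1] [ 0.3575 -0.1366  0.019 ]
scene tail_end 0.8 [234.7 231.3] [0.4427 0.1633 0.019 ]
scene vial_1 0.82 [341.4 292.3] [ 0.494  -0.1245  0.    ]
scene petri_dish 0.56 [277.6 236.5] [0.5209 0.1267 0.    ]
scene timer 0.58 [326.3 225.5] [0.6343 0.1125 0.    ]
scene bottle_oil 0.72 [333.7 262.2] [ 0.5486 -0.0289  0.    ]
scene bottle_oil 0.62 [412.8 275.9] [ 0.6347 -0.154   0.    ]
```

```bash
python3 -c "
import cv2
im=cv2.imread('pics/top0.png');cv2.imwrite('pics/topc.png',cv2.resize(im[150:375,190:450],None,fx=2.6,fy=2.6,interpolation=cv2.INTER_CUBIC))"
```

```text
(no output)
```

View pics/topc.png

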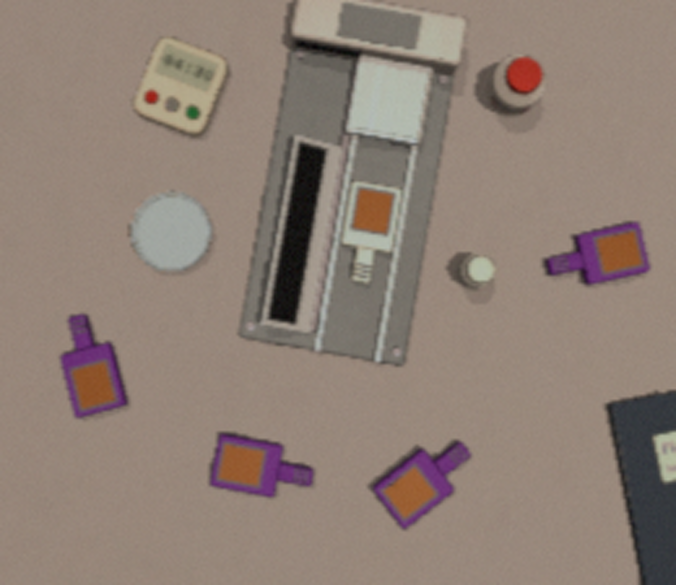

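View pics/scene0.png

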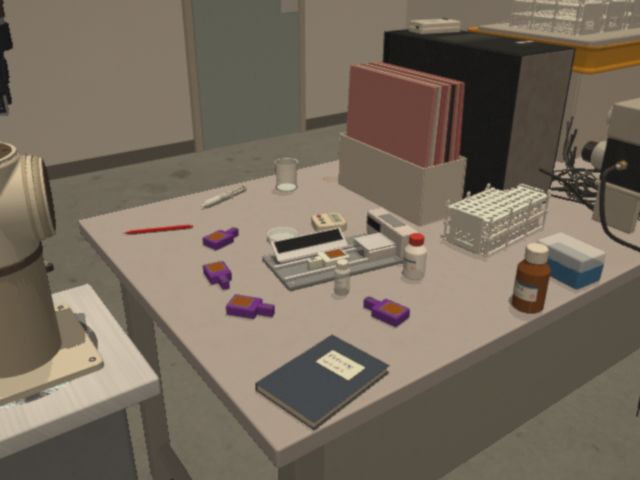

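The white body with amber window at crop (373,212), i.e. full-image (333,231), lies in the lane between the rails. The four purple look-alikes are at full (425,248), (346,339), (285,329) and (227,297). The white one is the one meant; the crop already shows it enlarged. Now I'll fit the reader pose.

```bash
python3 - <<'E'
from h import *
from scipy.optimize import least_squares
np.set_printoptions(precision=4,suppress=True)
C=lambda a,b:np.array([a,b])/2.6+[189.7,149.7]
obs=[((-170,85,10),'top',C(240,336)),((-170,-45,10),'top',C(404,365)),((-170,23.5,17),'top',C(319,350)),((-170,-23.5,17),'top',C(380,361)),
((-2,30,34),'top',C(347,134)),((-2,-24,34),'top',C(420,143)),
((58,0,10),'top',(343.4,174)),((-85,30,18),'top',(312.4,244.1)),((0,-16,12),'top',(342.5,203.7)),
((58,0,10),'scene',(387.1,245.3)),((-85,30,18),'scene',(313.2,252.7)),((0,-16,12),'scene',(366.4,258.9)),
((-85,30+30*np.cos(.6)-0,18+30*np.sin(.6)+2),'scene',(310.5,244)),((-85,30+30*np.cos(.6),37),'top',(301.3,239))]
def tf(p,q):
    c,s=np.cos(p[2]),np.sin(p[2]);q=np.array(q)/1000
    return np.array([p[0]+c*q[0]-s*q[1],p[1]+s*q[0]+c*q[1],q[2]])
f=lambda p:np.concatenate([proj(c,tf(p,q))-uv for q,c,uv in obs])
r=least_squares(f,[.6,-.05,-.17],loss='soft_l1');p=r.x
print(p,"\n",f(p).reshape(-1,2));np.save('reader.npy',p)
inv=lambda w:np.array([[np.cos(p[2]),np.sin(p[2])],[-np.sin(p[2]),np.cos(p[2])]])@(w[:2]-p[:2])*1000
# cartridge: tail end, window, body nose
for n,uv,z in(("tail end top",C(361,283),.028),("nose L",C(357,183),.028),("nose R",C(401,188),.028),("net tail",(328.9,264.1),.019),):
    print(n,inv(onz('top',uv,z)))
print('vial',inv(np.array([.494,-.1243])),'petri',inv(np.array([.522,.115])),'timer',inv(np.array([.633,.108])))
for m in [x for x in bot.silhouettes('top','cartridge') if abs(x['uv'][0]-333)<15 and abs(x['uv'][1]-235)<25]:
    print(m['confidence'],m['uv']); ys,xs=np.nonzero(m['mask']); P=np.array([inv(onz('top',u,.028)) for u in zip(xs,ys)]);print(P.min(0),P.max(0))
for x in (-95,-105,-120): print(x,tf(p,(x,30,0)))
E
```

```text
[ 0.5967 -0.054  -0.1465] 
 [[-0.5432  0.5653]
 [ 0.5304  0.0388]
 [-0.5507  0.2374]
 [-0.6773 -0.1276]
 [-0.6077 -1.1689]
 [-1.788  -0.1576]
 [-1.7831  1.2806]
 [ 3.2062 -2.2261]
 [ 2.4054  0.6878]
 [ 0.6578  4.1245]
 [ 1.6185  2.1277]
 [-0.033  -0.5782]
 [-1.5736 -3.4738]
 [ 1.9862  0.1503]]
tail end top [-114.0612   -0.5883]
nose L [-39.1957  14.762 ]
nose R [-37.4445 -19.025 ]
net tail [-124.4581   -3.3309]
vial [-91.3113 -84.5824] petri [-98.5399 156.2416] timer [ 12.2931 165.5184]
0.82 [333.0, 235.4]
[-113.1732  -20.6955] [-35.4239  21.3789]
-95 [ 0.5071 -0.0104  0.    ]
-105 [ 0.4972 -0.0089  0.    ]
-120 [ 0.4823 -0.0068  0.    ]
```

```bash
python3 -m inch '[23,-33,-3,0,0,0.013,54, 46,-66,-6,0,0,0.026,54, 69,-98,-9,0,0,0.039,54, 92,-130,-12,0,0,0.052,54, 115,-163,-15,0,0,0.065,54, 138,-196,-18,0,0,0.078,54, 161,-228,-20,0,0,0.09,54, 184,-260,-22,0,0,0.104,54]'; python3 -m inch '[23,-33,-5,0,0,0,54, 46,-66,-10,0,0,0,54, 69,-98,-15,0,0,0,54, 92,-130,-20,0,0,0,54, 115,-163,-25,0,0,0,54, 138,-196,-30,0,0,0,54, 159,-228,-38,0,0,0,54, 159,-228,-38,0,0,0,54]'
```

```text
clock: 1.92
eef_pos: [0.3087, 0.2227, 0.2315]
tool_rot: [0.073, 0.997, 0.0, 0.0]
ft_force: [-0.1, -0.4, 0.7]
grip_width: 0.0462
grasp_force: 0.0
clock: 2.58
eef_pos: [0.47, -0.0088, 0.192]
tool_rot: [0.077, 0.997, -0.001, 0.001]
ft_force: [-0.3, 0.0, 0.1]
grip_width: 0.0463
grasp_force: 0.0
```

```bash
python3 -m inch '[0,0,-35,0,0,0,54, 0,0,-70,0,0,0,54, 0,0,-95,0,0,0,54, 0,0,-100,0,0,0,54, 0,0,-100,0,0,0,54]'; python3 - <<'E'
from h import *
o=bot.get_obs();print(o['eef_pos'],o['tool_rot'],o['ft_force'])
a=bot.camera('top');b=bot.camera('scene');w=bot.camera('wrist')
s=cv2.resize(b[200:320,240:440],(800,480),interpolation=cv2.INTER_CUBIC)
cv2.imwrite('pics/s1.png',s);cv2.imwrite('pics/w1.png',w)
E
```

```text
clock: 3.0
eef_pos: [0.4653, -0.0034, 0.0918]
tool_rot: [0.073, 0.997, -0.0, -0.002]
ft_force: [-0.5, 0.8, -0.1]
grip_width: 0.0464
grasp_force: 0.0
[ 0.46526196 -0.00335887  0.09181435] [ 7.31981236e-02  9.97314558e-01 -1.20916438e-04 -2.38607006e-03] [-0.46884585  0.79925898 -0.1168235 ]
```

View pics/w1.png

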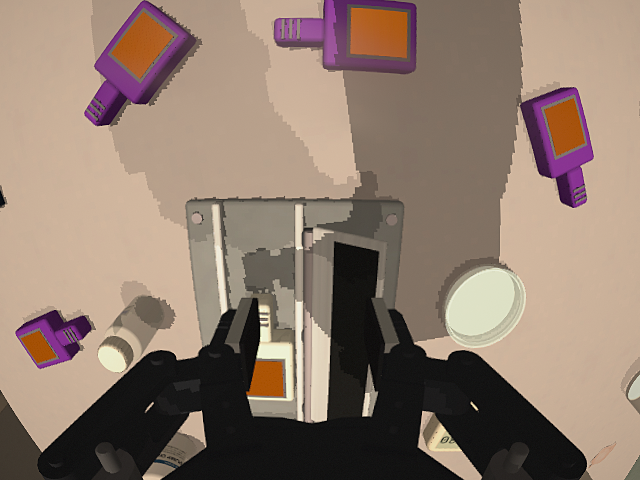

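View pics/s1.png

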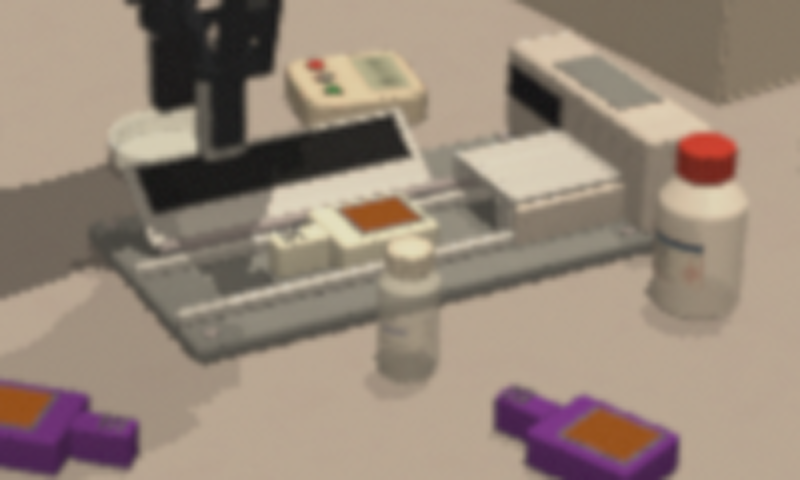

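Wrist view: white tail near (264,320), window at (268,378), the lane finger on the left at (245,340), the wing finger at (378,340) above the black pad. Scene view: the tips are above the wing and the flap is shut. I'll check the reader fit against the wrist picture.

```bash
cat >> h.py <<'E'
from scipy.spatial.transform import Rotation as Ro
def wproj(P,o):
    i=bot.camera_info('wrist');K=np.array(i['intrinsics']);H=np.array(i['hand_eye'])
    R=Ro.from_quat(o['tool_rot']).as_matrix();t=R.T@(np.array(P)-o['eef_pos'])
    return wt(t)
def wt(t):
    i=bot.camera_info('wrist');K=np.array(i['intrinsics']);H=np.array(i['hand_eye'])
    c=H[:3,:3].T@(np.array(t)-H[:3,3]);a=np.arctan2(np.hypot(*c[:2]),c[2]);u=c[:2]/np.hypot(*c[:2])*a
    return np.array([K[0,0]*u[0]+K[0,2],K[1,1]*u[1]+K[1,2]])
def tf(p,q):
    c,s=np.cos(p[2]),np.sin(p[2]);q=np.array(q)/1000
    return np.array([p[0]+c*q[0]-s*q[1],p[1]+s*q[0]+c*q[1],q[2]])
def inv(p,w):
    c,s=np.cos(p[2]),np.sin(p[2]);return np.array([[c,s],[-s,c]])@(np.array(w)[:2]-p[:2])*1000
E
python3 - <<'E'
from h import *
from scipy.optimize import least_squares
np.set_printoptions(precision=4,suppress=True)
p=np.load('reader.npy');o=bot.get_obs()
obs=[((-170,-45,10),(187,201)),((-170,85,10),(404,201)),((-170,23.5,17),(299,204)),((-170,-23.5,17),(217,204))]
for q,uv in obs: print(q,wproj(tf(p,q),o),uv)
f=lambda p:np.concatenate([wproj(tf(p,q),o)-uv for q,uv in obs])
r=least_squares(f,p);print(r.x,r.fun)
print('tail',wproj(tf(p,(-113,0,28)),o),'tcp in reader',inv(p,o['eef_pos']),inv(r.x,o['eef_pos']))
for z in(.012,.022):
  for x in(-.011,.011):
    for y in(-.023,.023): print((x,y,z),wt((x,y,z)))
E
python3 -c "
import cv2
im=cv2.imread('pics/w1.png');cv2.imwrite('pics/w1c.png',cv2.resize(im[190:430,180:420],(600,600),interpolation=cv2.INTER_CUBIC))"
```

```text
(-170, -45, 10) [181.0915 200.1329] (187, 201)
(-170, 85, 10) [404.0344 199.2245] (404, 201)
(-170, 23.5, 17) [296.4602 201.2251] (299, 204)
(-170, -23.5, 17) [212.7252 202.1307] (217, 204)
[ 0.598  -0.0528 -0.1493] [-2.9009  0.7106  2.9149  0.5912  0.8182 -0.6573 -1.0284 -0.0821]
tail [256.4298 303.073 ] tcp in reader [-134.1114   31.3372] [-135.3245   29.6116]
(-0.011, -0.023, 0.012) [257.3275 343.8288]
(-0.011, 0.023, 0.012) [364.0721 343.8547]
(0.011, -0.023, 0.012) [253.7143 299.2139]
(0.011, 0.023, 0.012) [367.5283 299.2183]
(-0.011, -0.023, 0.022) [260.1061 331.4111]
(-0.011, 0.023, 0.022) [361.3904 331.4271]
(0.011, -0.023, 0.022) [256.9964 288.3236]
(0.011, 0.023, 0.022) [364.3617 288.3198]
```

View pics/w1c.png

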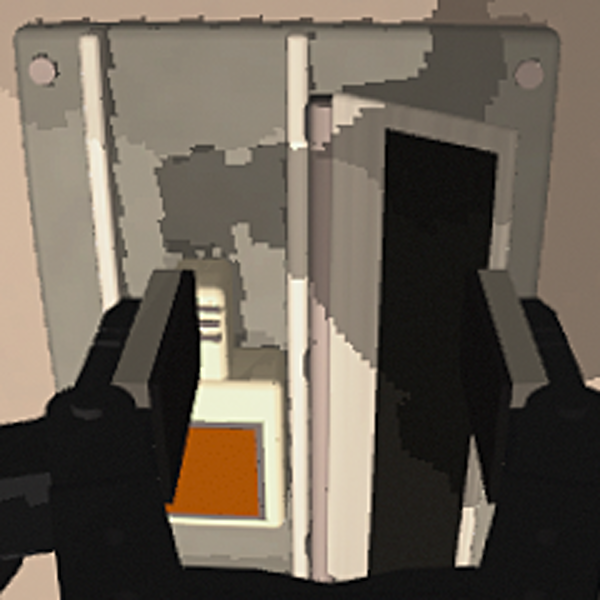

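The wrist fit puts the TCP at reader (-135, 30). The grey tip pads are about 8 mm thick, and at this opening they sit about 13–14 mm ahead of the TCP. I'll open slightly to a ±30 mm tip spacing, then go down in steps and watch the force.

```bash
python3 -m inch '[0,0,-15,0,0,0,61, 0,0,-25,0,0,0,61, 0,0,-35,0,0,0,61, 0,0,-40,0,0,0,61, 0,0,-45,0,0,0,61, 0,0,-45,0,0,0,61]'; python3 -m inch '[0,0,-3,0,0,0,61, 0,0,-6,0,0,0,61, 0,0,-6,0,0,0,61, 0,0,-6,0,0,0,61]';
```

```text
clock: 3.65
eef_pos: [0.4688, -0.0033, 0.0494]
tool_rot: [0.073, 0.997, 0.0, 0.002]
ft_force: [0.9, 0.5, 4.9]
grip_width: 0.052
grasp_force: 1.8
clock: 3.98
eef_pos: [0.4689, -0.003, 0.0438]
tool_rot: [0.073, 0.997, 0.001, 0.002]
ft_force: [0.9, 2.5, 4.9]
grip_width: 0.0524
grasp_force: 2.5
```

```bash
python3 -m inch '[0,0,-3,0,0,0,61, 0,0,-6,0,0,0,61, 0,0,-6,0,0,0,61]'; python3 -m inch '[0,0,-2,0,0,0,61, 0,0,-3,0,0,0,61, 0,0,-3,0,0,0,61]'; python3 - <<'E'
from h import *
np.set_printoptions(precision=4,suppress=True)
o=bot.get_obs();w=bot.camera('wrist');b=bot.camera('scene');print(o['eef_pos'],o['ft_force'],o['ft_torque'])
cv2.imwrite('pics/m2.png',np.hstack([cv2.resize(w[190:430,180:420],(400,400)),cv2.resize(b[210:290,260:340+80],(400,200),interpolation=cv2.INTER_CUBIC).repeat(2,0)]))
E
```

```text
clock: 4.23
eef_pos: [0.469, -0.0024, 0.0382]
tool_rot: [0.073, 0.997, 0.002, 0.002]
ft_force: [-0.8, 3.8, 10.6]
grip_width: 0.0522
grasp_force: 4.8
clock: 4.48
eef_pos: [0.4692, -0.0023, 0.0373]
tool_rot: [0.073, 0.997, 0.002, 0.002]
ft_force: [-7.2, 3.4, 27.3]
grip_width: 0.0521
grasp_force: 13.6
[ 0.4692 -0.0023  0.0373] [-7.2256  3.4242 27.3394] [1.4755 1.1257 0.2111]
```

View pics/m2.png

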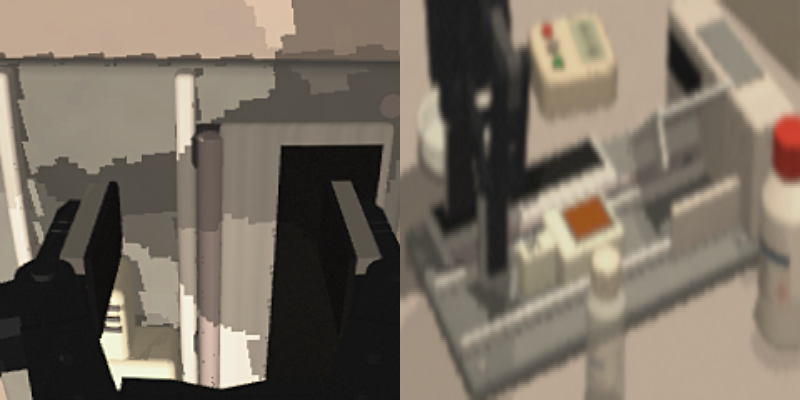

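The flap is fully open, at the stop with 27 N. The lane tip stands behind the tail: tip at (490,270) and tail at (540,265) in the scene half. I'll ease up slightly and push along the lane.

```bash
python3 -m inch '[0,0,1.5,0,0,0,61, 7,-1,1.5,0,0,0,61, 14,-2,1.5,0,0,0,61, 21,-3,1.5,0,0,0,61, 28,-4,1.5,0,0,0,61, 35,-5.2,1.5,0,0,0,61, 40,-6,1.5,0,0,0,61, 40,-6,1.5,0,0,0,61]'
```

```text
clock: 5.25
eef_pos: [0.502, -0.008, 0.0374]
tool_rot: [0.072, 0.997, 0.002, -0.005]
ft_force: [-18.1, 3.4, 32.9]
grip_width: 0.0527
grasp_force: 16.4
```

```bash
python3 -m inch '[0,0,1,0,0,0,61, 0,0,2,0,0,0,61, 0,0,2,0,0,0,61]'; python3 - <<'E'
from h import *
o=bot.get_obs();b=bot.camera('scene');w=bot.camera('wrist');print(inv(np.array([.598,-.0528,-.1493]),o['eef_pos']))
cv2.imwrite('pics/m3.png',np.hstack([cv2.resize(w[190:430,180:420],(400,400)),cv2.resize(b[210:290,260:420],(400,200),interpolation=cv2.INTER_CUBIC).repeat(2,0)]))
E
```

```text
clock: 5.5
eef_pos: [0.5038, -0.0087, 0.0381]
tool_rot: [0.073, 0.997, 0.001, -0.003]
ft_force: [-10.1, 2.8, 14.8]
grip_width: 0.0517
grasp_force: 7.8
[-99.75782204  29.61479937]
```

View pics/m3.png

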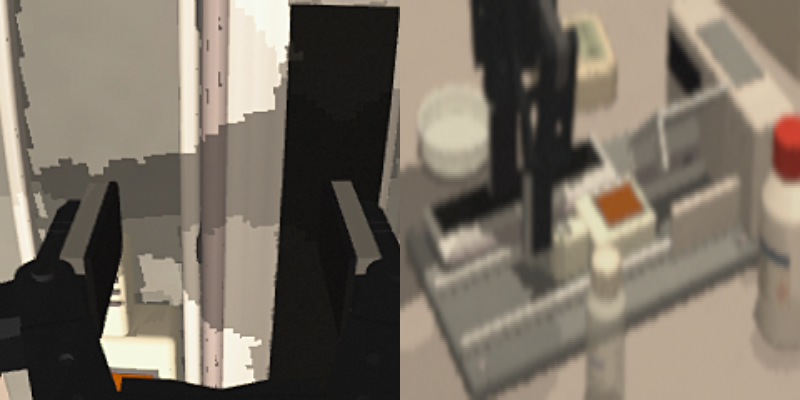

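The cartridge moves with the tip: its window went from (590,215) to (620,205) in the scene half, and the flap is still up. I'll continue.

```bash
python3 -m inch '[6,-1,0,0,0,0,61, 12,-2,0,0,0,0,61, 18,-2.7,0,0,0,0,61, 24,-3.6,0,0,0,0,61, 30,-4.5,0,0,0,0,61, 35,-5.2,0,0,0,0,61, 40,-6,0,0,0,0,61, 40,-6,0,0,0,0,61]'
```

```text
clock: 6.27
eef_pos: [0.5446, -0.0151, 0.0383]
tool_rot: [0.073, 0.997, 0.0, -0.003]
ft_force: [-9.1, 1.3, 14.3]
grip_width: 0.0525
grasp_force: 7.5
```

```bash
python3 -m inch '[6,-1,0,0,0,0,61, 12,-2,0,0,0,0,61, 18,-2.7,0,0,0,0,61, 22,-3.3,0,0,0,0,61, 22,-3.3,0,0,0,0,61]'; python3 -m inch '[2,-0.3,0,0,0,0,61, 4,-0.6,0,0,0,0,61, 4,-0.6,0,0,0,0,61]';  python3 - <<'E'
from h import *
o=bot.get_obs();b=bot.camera('scene');w=bot.camera('top');print(inv(np.array([.598,-.0528,-.1493]),o['eef_pos']))
cv2.imwrite('pics/m4.png',np.hstack([cv2.resize(w[150:250,285:385],(400,400),interpolation=cv2.INTER_CUBIC),cv2.resize(b[210:290,320:400],(400,400),interpolation=cv2.INTER_CUBIC)]))
E
```

```text
clock: 6.68
eef_pos: [0.5669, -0.0185, 0.0383]
tool_rot: [0.073, 0.997, 0.0, -0.002]
ft_force: [-7.9, 0.8, 14.0]
grip_width: 0.0522
grasp_force: 7.1
clock: 6.93
eef_pos: [0.5672, -0.0185, 0.0381]
tool_rot: [0.072, 0.997, 0.001, -0.006]
ft_force: [-16.8, 2.5, 20.6]
grip_width: 0.0519
grasp_force: 10.4
[-35.59713683  29.31895086]
```

View pics/m4.png

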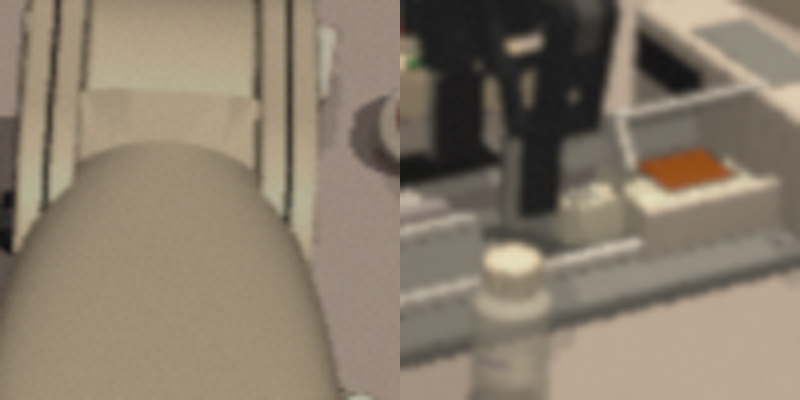

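It stopped moving and the x-force rose, so it is either home or jammed. I'll measure how far it got from the pictures.

```bash
python3 - <<'E'
from h import *
np.set_printoptions(precision=2,suppress=True)
p=np.array([.598,-.0528,-.1493])
def win(im,lo,hi):
    h=cv2.cvtColor(im,cv2.COLOR_BGR2HSV);m=((h[...,0]<14)&(h[...,1]>170)&(h[...,2]>60))
    n,l,s,c=cv2.connectedComponentsWithStats(m.astype(np.uint8))
    return [(s[i,4],c[i]) for i in range(1,n) if s[i,4]>15 and lo[0]<c[i][0]<hi[0] and lo[1]<c[i][1]<hi[1]]
b=cv2.imread('pics/scene0.png');n=bot.camera('scene')
for im,a,z in((b,(315,240),(355,275)),(n,(350,225),(400,260))):
    for k,c in win(im,a,z): print(k,c,inv(p,onz('scene',c,.028)))
for x in(25,27,30,33): print(x,proj('scene',tf(p,(x,0,28))))
for r in bot.spot_point('scene','cartridge')[:5]: print(r['confidence'],r['uv'],inv(p,onz('scene',r['uv'],.01)))
for r in bot.spot_point('scene','back_stop')[:2]: print(r['confidence'],r['uv'],inv(p,onz('scene',r['uv'],.01)))
t=cv2.imread('pics/top0.png')
for k,c in win(t,(320,215),(350,250)): print('top0',k,c,inv(p,onz('top',c,.028)))
s=n[218:268,345:412];cv2.imwrite('pics/m5.png',cv2.resize(s,None,fx=11,fy=11,interpolation=cv2.INTER_CUBIC))
E
```

```text
65 [334.29 253.09] [-59.52   1.36]
67 [376.49 243.18] [31.91  1.32]
25 [373.76 244.18]
27 [374.66 243.97]
30 [376.   243.66]
33 [377.34 243.34]
0.96 [376.3, 252.0] [31.29 -0.45]
0.83 [388.3, 317.6] [ -71.13 -202.1 ]
0.61 [221.0, 273.9] [-262.08   51.7 ]
0.59 [222.8, 246.9] [-224.46  152.2 ]
0.7 [326.6, 223.5] [  6.49 158.39]
0.65 [388.8, 247.2] [63.85  5.96]
top0 140 [333.   230.56] [-58.99  -1.84]
```

View pics/m5.png

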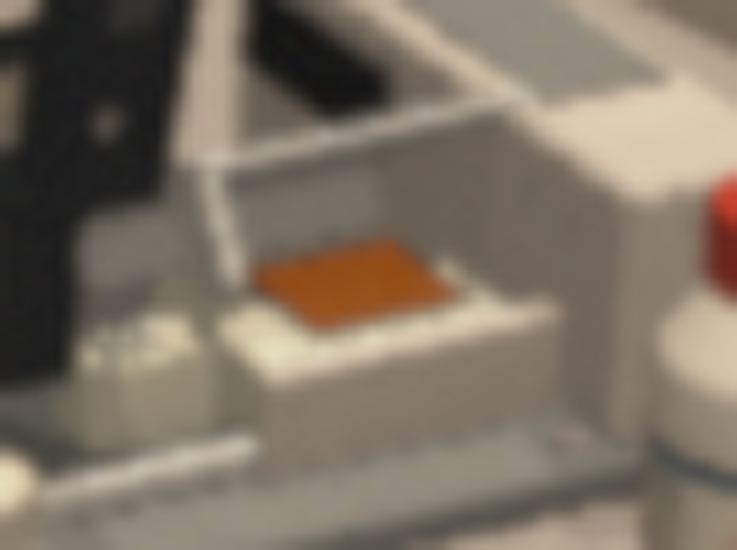

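```bash
python3 -m inch '[2,-0.3,0.3,0,0,0,61, 4,-0.6,0.5,0,0,0,61, 4,-0.6,0.5,0,0,0,61, 4,-0.6,0.5,0,0,0,61]';  python3 - <<'E'
from h import *
o=bot.get_obs();p=np.array([.598,-.0528,-.1493]);print(inv(p,o['eef_pos']))
n=bot.camera('scene');h=cv2.cvtColor(n,cv2.COLOR_BGR2HSV);m=((h[...,0]<14)&(h[...,1]>170)&(h[...,2]>60));m[:225]=0;m[260:]=0;m[:,:350]=0;m[:,400:]=0
y,x=np.nonzero(m);print(len(x),x.mean(),y.mean(),inv(p,onz('scene',(x.mean(),y.mean()),.028)))
E
```

```text
clock: 7.52
eef_pos: [0.5719, -0.0194, 0.0383]
tool_rot: [0.073, 0.997, 0.001, -0.005]
ft_force: [-14.2, 2.2, 16.2]
grip_width: 0.0521
grasp_force: 12.3
[-30.78342809  29.19433891]
68 378.52941176470586 242.75 [36.36623469  1.1351499 ]
```

It had only stuck; it moved another 4.7 mm and now sits close to home. One more push will confirm it is solid.

```bash
python3 -m inch '[2,-0.3,0,0,0,0,61, 4,-0.6,0,0,0,0,61, 4,-0.6,0,0,0,0,61, 4,-0.6,0,0,0,0,61]';  python3 -m inch '[2,-0.3,0,0,0,0,61, 4,-0.6,0,0,0,0,61, 4,-0.6,0,0,0,0,61, 4,-0.6,0,0,0,0,61]';python3 - <<'E'
from h import *
o=bot.get_obs();p=np.array([.598,-.0528,-.1493]);print(inv(p,o['eef_pos']))
n=bot.camera('scene');h=cv2.cvtColor(n,cv2.COLOR_BGR2HSV);m=((h[...,0]<14)&(h[...,1]>170)&(h[...,2]>60));m[:225]=0;m[260:]=0;m[:,:350]=0;m[:,400:]=0
y,x=np.nonzero(m);print(len(x),x.mean(),y.mean(),inv(p,onz('scene',(x.mean(),y.mean()),.028)))
E
```

```text
clock: 7.9
eef_pos: [0.5721, -0.0194, 0.0381]
tool_rot: [0.073, 0.997, 0.001, -0.009]
ft_force: [-21.7, 4.1, 24.7]
grip_width: 0.0522
grasp_force: 17.0
clock: 8.23
eef_pos: [0.5723, -0.0194, 0.038]
tool_rot: [0.073, 0.997, 0.001, -0.012]
ft_force: [-31.0, 4.9, 31.6]
grip_width: 0.0523
grasp_force: 21.2
[-30.35416262  29.18205772]
68 378.52941176470586 242.75 [36.36623469  1.1351499 ]
```

```bash
python3 -m inch '[0,0,0.8,0,0,0,61, 0,0,1.5,0,0,0,61, 0,0,1.5,0,0,0,61, 0,0,1.5,0,0,0,61]';python3 - <<'E'
from h import *
o=bot.get_obs();p=np.array([.598,-.0528,-.1493]);print(inv(p,o['eef_pos']))
n=bot.camera('scene');h=cv2.cvtColor(n,cv2.COLOR_BGR2HSV);m=((h[...,0]<14)&(h[...,1]>170)&(h[...,2]>60));m[:225]=0;m[260:]=0;m[:,:350]=0;m[:,400:]=0
y,x=np.nonzero(m);print(len(x),x.mean(),y.mean(),inv(p,onz('scene',(x.mean(),y.mean()),.028)))
E
```

```text
clock: 8.62
eef_pos: [0.5723, -0.0194, 0.0382]
tool_rot: [0.073, 0.997, 0.001, -0.013]
ft_force: [-26.9, 5.2, 23.1]
grip_width: 0.0525
grasp_force: 18.3
[-30.33143589  29.18688063]
67 378.5223880597015 242.7462686567164 [36.3627039   1.15481476]
```

Fx (27 N) now exceeds Fz (23 N) with no motion, so the nose is hard on the back stop. I'll back off, then lift to let the flap shut.

```bash
python3 -m inch '[-6,1,0.5,0,0,0,61, -12,1.8,0.5,0,0,0,61, -18,2.7,0.5,0,0,0,61, -24,3.6,1,0,0,0,61, -30,4.5,1,0,0,0,61, -30,4.5,1,0,0,0,61]'; python3 -m inch '[0,0,4,0,0,0,61, 0,0,8,0,0,0,61, 0,0,13,0,0,0,61, 0,0,20,0,0,0,61, 0,0,30,0,0,0,61, 0,0,50,0,0,0,61, 0,0,80,0,0,0,61, 0,0,120,0,0,0,61]'; python3 -m inch '[-35,10,10,0,0,0,61, -70,20,20,0,0,0,61, -105,35,30,0,0,0,61, -130,60,40,0,0,0,61, -150,90,50,0,0,0,61, -160,120,60,0,0,0,61, -160,150,60,0,0,0,61, -160,150,60,0,0,0,61]'; python3 - <<'E'
from h import *
b=bot.camera('scene');w=bot.camera('top')
cv2.imwrite('pics/m6.png',np.hstack([cv2.resize(w[150:290,265:405],(400,400),interpolation=cv2.INTER_CUBIC),cv2.resize(b[190:310,270:430],(400,300),interpolation=cv2.INTER_CUBIC)[[*range(300)]+[299]*100]]))
E
```

```text
clock: 9.17
eef_pos: [0.5571, -0.0174, 0.0422]
tool_rot: [0.074, 0.997, -0.0, 0.003]
ft_force: [1.5, 0.4, 5.9]
grip_width: 0.0522
grasp_force: 2.6
clock: 9.83
eef_pos: [0.5521, -0.0161, 0.1582]
tool_rot: [0.073, 0.997, 0.0, -0.004]
ft_force: [-0.0, 0.6, -0.2]
grip_width: 0.0519
grasp_force: 0.0
clock: 10.5
eef_pos: [0.3943, 0.1375, 0.2211]
tool_rot: [0.07, 0.998, 0.002, 0.001]
ft_force: [-0.1, -0.2, -0.2]
grip_width: 0.0525
grasp_force: 0.0
```

View pics/m6.png

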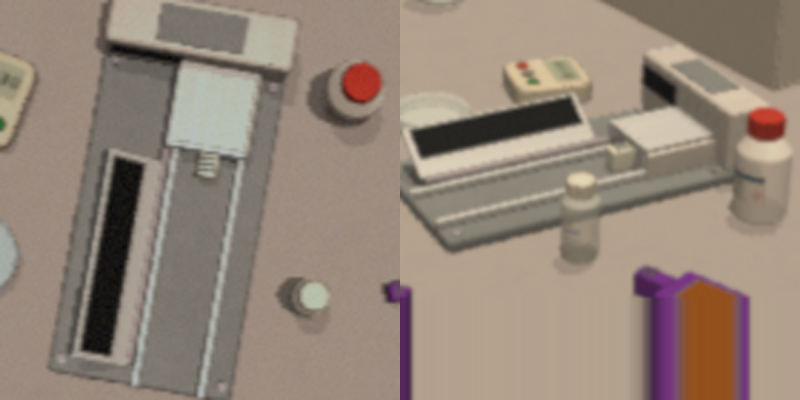

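The top half shows the flap shut, with only the tail showing at (207,165). The vial and bottle have not moved. I'll check the tail end and hand in.

```bash
python3 - <<'E'
from h import *
print(inv(np.array([.598,-.0528,-.1493]),onz('top',(337.1,212.2),.028)))
print(bot.job_done())
E
```

```text
[-21.46175533  -3.88297817]
the job is handed in; nothing more can be done
None
```

I handed the job in at about 10.5 s on the robot's clock. The cartridge was pushed solidly against the back stop while the flap was held open. The flap then shut behind it. The last pictures show only the tail sticking out; its end measured about 21 mm in front of the tooth, against 18 mm expected when fully home. The vial and bottle had not moved, and the arm was clear. The verdict was not reported back.

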